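Set a connecting rod and a bearing cap on the inspection plate

TASK

Get the inspection plate ready for the measuring run: somebody left the snap gauge standing on it, so hang it astride the gauge rail, on the free stretch of the bar. Lay the connecting rod flat in the plate's long bay and stand the bearing cap on its feet in the short bay, each lengthwise on the scribed line, square, and centred between its two stops with an even gap at both ends. Put everything down gently without dropping it, and leave the other things on the bench where they are.

Things in the scene. Friction and masses are not known exactly. Their poses are not given: they have to be found in the camera images.
- stage: inspection plate, bare aluminium with a grid of small holes, 200 (x) x 300 (y) mm, fixed to the bench, top 20 mm above it. Origin on the bench under its centre. On it two bays along y, each between a pair of dark steel stop blocks (24 x 18 mm, 18 mm high above the plate, centred on the bay's line). A scribed line joins each pair, with a short cross line halfway
- rod_bay (a point): middle of the long bay on the plate's top face, halfway between its two stops, whose inner faces are 204 mm apart along the plate's y; axes as the plate. It lies 45 mm to -x of the plate's centre
- cap_bay (a point): middle of the short bay on the plate's top face, halfway between its two stops, whose inner faces are 134 mm apart along the plate's y; axes as the plate. It lies 48 mm to +x of the plate's centre
- rod: dark steel connecting rod lying flat, 178 mm long, 22 mm thick, about 0.42 kg. Origin at half its length, on its underside; z up; x runs from the big eye (66 mm across, 72 over the bolt bosses, centre x = -56 mm) to the small eye (34 mm across, centre x = +72). Straight shank between, 26 mm wide, x = -23 to +56 mm, 3 to 19 mm above the underside. May lie either way round
- rod_grip (a point): point on the shank close to the centre of mass, at x = -6 mm, 11 mm above the underside; the shank is 26 mm wide there (across the rod's y)
- cap: dark steel main bearing cap: a block standing on two feet with a half-round arch (27 mm radius) beneath, 112 mm long (x), 28 mm thick (y), 50 mm high at the 58 mm long crown in the middle, 30 mm at the bolt shoulders, about 0.6 kg. Origin at the middle of its underside, z up. May stand either way round
- cap_grip (a point): point in the crown of the cap, 40 mm above its feet, over the middle; 28 mm thick there across the cap's y
- gauge: loose snap gauge: grey steel upside-down U with a black grip on top, standing on the plate. 120 mm wide (x; 140 over screws at the feet), 22 mm thick (y), 100 mm high, 0.42 kg. Throat 76 mm wide (62 at the anvils near the feet), 64 mm deep. Grip 60 mm long in x, 28 mm thick in y, 70 to 100 mm above the feet. Origin midway between the feet, z up. Hung by the throat it balances upright
- gauge_saddle (a point): middle of the roof of the snap gauge's throat, 64 mm above its feet: the place that rests on a bar
- rail: gauge rail fixed to the bench: round bar 16 mm thick, 300 mm long along the rail's y, axis 120 mm above the bench, on a slim post at each end. Origin on the bench under mid-bar. Two smaller snap gauges, fixed, already hang at y = +68 and +108 mm; they reach 73 to 160 mm above the bench, 120 mm wide (x), 22 mm thick (y)
- rail_free (a point): top of the bar (128 mm above the bench) in the middle of its free stretch, at the rail's y = -45 mm; axes as the rail. Free for 90 mm to the -y side (end post) and 100 mm to the +y side (nearest hung gauge)
- piston: bystander: bare aluminium piston standing crown up, 84 mm across, 58 mm high; origin under its middle
- spring: bystander: valve spring standing upright, 34 mm across, 52 mm high, close beside the bearing cap, off one end; origin under its middle
- jar: bystander: grey jar with a dark lid, 64 mm across, 85 mm high, close beside the rod at its small-eye end; origin under its middle
- can: bystander: tall steel can with a blue band, 60 mm across, 155 mm high; origin under its middle
- wrench: bystander: open-ended steel wrench lying flat, 190 mm long; origin under its middle
- hammer: bystander: hammer lying down, about 270 mm long; origin under its middle
- shells: bystander: cardboard box of bearing shells, 75 x 115 x 42 mm high; origin under its middle

How it is judged (in metres and radians):
At the end, for the whole second after the job is handed in: Gauge hangs astride the bar, throat roof on it within 20 mm across and 60 mm along of mid free stretch, upright to 0.3 rad, square to 0.6. Rod flat in long bay, cap on feet in short bay: middles within 5 mm of bay middle both ways, along plate y to 0.08 rad, level to 0.08. All at rest (x of gauge_saddle in the frame of rail_free between -0.02 and 0.02 m and y of gauge_saddle in the frame of rail_free between -0.06 and 0.06 m and z of gauge_saddle in the frame of rail_free between -0.006 and 0.01 m and angle between gauge's own z axis and vertical below 0.3 rad and angle between the y axis of gauge and the y axis of rail, either way round below 0.6 rad and x of rod in the frame of rod_bay between -0.005 and 0.005 m and y of rod in the frame of rod_bay between -0.005 and 0.005 m and z of rod in the frame of rod_bay between -0.004 and 0.004 m and angle between each of rod, cap's own z axis and vertical below 0.08 rad and angle between the x axis of each of rod, cap and the y axis of stage, either way round below 0.08 rad and x of cap in the frame of cap_bay between -0.005 and 0.005 m and y of cap in the frame of cap_bay between -0.005 and 0.005 m and z of cap in the frame of cap_bay between -0.004 and 0.004 m and linear speed of each of gauge, rod, cap below 0.03 m/s and angular speed of each of gauge, rod, cap below 0.3 rad/s); the robot touches nothing.
It fails at once if the snap gauge, the rod or the cap is dropped (out of the fingers and faster than 0.5 m/s: a fall of more than about 12 mm) ((contact force between the fingers and gauge below 0.1 N and linear speed of gauge above 0.5 m/s) or (contact force between the fingers and rod below 0.1 N and linear speed of rod above 0.5 m/s) or (contact force between the fingers and cap below 0.1 N and linear speed of cap above 0.5 m/s)).
It fails at once if a bystander is shifted more than 25 mm (distance of any of piston, spring, jar, can, wrench, hammer, shells from where it was at the start of the episode above 0.025 m).
It fails at once if a bystander is knocked over (angle between any of piston, spring, jar, can, wrench, hammer, shells's own z axis and vertical above 0.5 rad).
It also fails if it takes over 67 s, if anything falls off the work surface, if the arm or the gripper's body presses on something with over 40 N, if the wrist force passes 120 N, or if a joint passes its speed limit or range.

ROBOT

A 6-joint arm with a two-finger parallel gripper is mounted at the origin on the work surface. World frame = base frame: x ahead of the robot, y to its left, z up, the work surface at z = 0. Lengths are in mm, angles in degrees, forces in N, time in s.
With the tool pointing down it reaches from about 350 to 850 mm from the base axis. Payload 8.1 kg.
Tool frame: the origin (TCP) lies midway between the tips of the shut fingers; the grasp point (between the pads) lies 19 mm behind it; z points along the fingers, y is the line along which they close (so a half turn about z gives the same grasp; the last joint's range is limited). The gripper opens to 85 mm and grips with 20 to 120 N. Pads are 22 mm wide; open, the fingers measure 114 mm over their backs; the gripper's body (76 mm by 85 mm) begins 54 mm behind the grasp point. The pads swing forward as they close: fully open they stand 13 mm farther back than shut.
Start: joints at [-76.169, 7.471, 85.268, -0, 87.261, -4.893], TCP at [192.629, -568.242, 231.292] pointing down, gripper open.
Joint ranges: [-169.43, 169.43], [-51.17, 129.36], [1.28, 143.12], [-76.62, 256.62], [0, 156.53], [-152.29, 152.29]. Speed limits (degrees/s): [136.94, 136.94, 159.86, 180, 180, 180].

INTERFACE

Orientations are given as a 3x3 rotation matrix whose columns are the frame's x, y, z axes.
In Python, from bench import robot gives the robot as it stands.
- The arm moves only by the tool jog_arm, never from a script. Its argument "steps" is a list of rows, each a list of 3 entries, a list of its own where there are three numbers: the turn, a rotation vector about the world's x, y, z in rad, then the shift along the world's x, y, z in mm, then the closure, from 0 (fully open) to 1 (shut). A call has 1 to 8 rows; each row is the pose to reach, as a shift and turn from the pose commanded when the call began; what a row does not reach only later rows make up. A row lasts 1/8 s, in which the tool goes at most 62.5 mm and 10.7 degrees, less where a joint would pass 70% of its speed; a pose out of reach is approached as far as the arm can. A call with a gripper value outside its range is refused whole. The fingers move at their own pace and stop on an object; the grip force is fixed at half the most. Time passes only in rows, so rows that repeat a pose let the fingers close. It gives the time, the measured TCP pose, the force, the opening and the grip force at its end, in the units of the state.
- robot.state(): the state, without advancing time (a new reading comes with each control period).
- robot.camera(name): name is "scene" or "top" or "wrist"; returns a dict with "img" (420x560x3 uint8, red, green, blue), "range_z" (420x560 float32, mm along the optical axis (not along the pixel's ray), 0 where there is no reading), "fovy" (degrees; the focal length in pixels is half the picture's height over the tangent of half this angle, whatever the lens; pixels are square), "cx", "cy" (the principal point, pixels), "k1" (the pictures are not rectified: a ray, as slopes to the right and down, at radius r is drawn at 1 + k1 r^2 times it, then the intrinsics apply), "R" (3x3) and "t" (3): a world point X has camera coordinates R X + t. Camera axes: x right, y down, z forward; pixel columns grow to the right and rows downward; lengths in mm; the calibration is good to about 2 mm. A picture is of the moment at which its call begins.
- robot.sign_off(): hands the job in; it is judged then, once.
The state is a dict: "clock": time; "q": joint angles; "qd": joint speeds; "joint_efforts": joint torques, N m; "tcp_pos": TCP position; "tool_rot": TCP orientation; "ft_force": force on the tool from outside, world axes, zero at the start; "ft_torque": the same for the moment, N m; "width": finger opening in mm; "grip_force": force on a finger pad.
Only numpy, scipy, OpenCV 4.12 (cv2) and the standard library are available. Lean on these libraries where they do the work, as an engineer would, in place of code of your own. Each camera call takes 0.05 s, during which the arm holds its last target. There are 200 camera calls.

## Working session

There is one attempt and no reset: what is moved stays moved. The work goes in short steps, Python scripts to look and compute and a tool call to move; the robot and the scene stay as the last step left them, time stands still between calls to the robot, and variables do not carry over. Pictures are saved under pics/ and viewed, at most 13 in all, crops included, and the job is handed in when it is done.

Besides the shell and the picture viewer there is one more tool, called after "Request:" as name(argument=value, ...), one argument or row to a line, values as JSON. jog_arm: Moves the arm, as the interface text tells. Its arguments: {"type":"object","properties":{"steps":{"type":"array","items":{"type":"array"}}},"required":["steps"]}

```bash
mkdir -p pics; cat > h.py <<'E'
import numpy as np, cv2
from bench import robot
def K(c):
    f=c["img"].shape[0]/2/np.tan(np.radians(c["fovy"])/2); return f
def rays(c,px):
    px=np.asarray(px,float).reshape(-1,2); f=K(c)
    d=(px-[c["cx"],c["cy"]])/f; u=d.copy()
    for _ in range(20): u=d/(1+c["k1"]*(u**2).sum(1,keepdims=True))
    return np.c_[u,np.ones(len(u))]
def onplane(c,px,z):
    R=np.array(c["R"]);t=np.array(c["t"]); r=rays(c,px)@R; o=-R.T@t
    return o+r*((z-o[2])/r[:,2])[:,None]
def cloud(c):
    h,w=c["range_z"].shape; v,u=np.mgrid[:h,:w]
    r=rays(c,np.c_[u.ravel(),v.ravel()]); P=(r*c["range_z"].reshape(-1,1)-np.array(c["t"]))@np.array(c["R"])
    P[c["range_z"].ravel()==0]=np.nan
    return P.reshape(h,w,3)
def proj(c,X):
    X=np.atleast_2d(X)@np.array(c["R"]).T+np.array(c["t"]); u=X[:,:2]/X[:,2:]
    return u*(1+c["k1"]*(u**2).sum(1,keepdims=True))*K(c)+[c["cx"],c["cy"]]
def save(n,img): cv2.imwrite("pics/"+n,img[...,::-1])
E
python3 - <<'E'
from h import *
import pickle
for n in("top","scene"):
    c=robot.camera(n); save(n+"0.png",c["img"]); pickle.dump(c,open(n+"0.pkl","wb"))
    R=np.array(c["R"]);print(n,-R.T@np.array(c["t"]),R[2],c["fovy"],c["k1"])
s=robot.state();print(s["tool_rot"],s["width"],s["clock"],s["ft_force"])
E
```

```text
top [ 386.84812541  -41.66858605 1079.30237731] [ 0.1167574  -0.00306937 -0.99315572] 57.646921783304236 -0.01621148591985887
scene [1266.02064264  413.32903221 1250.56610412] [-0.54197261 -0.31106236 -0.78070858] 48.36745502340669 0.011146344955126624
[[ 9.47084596e-01  3.20983800e-01 -4.09198008e-04]
 [ 3.20984031e-01 -9.47083181e-01  1.64329158e-03]
 [ 1.39925424e-04 -1.68768217e-03 -9.99998566e-01]] 85.48495419339888 0.1 [-0.62410763  0.34168262 -0.14573923]
```

View pics/top0.png

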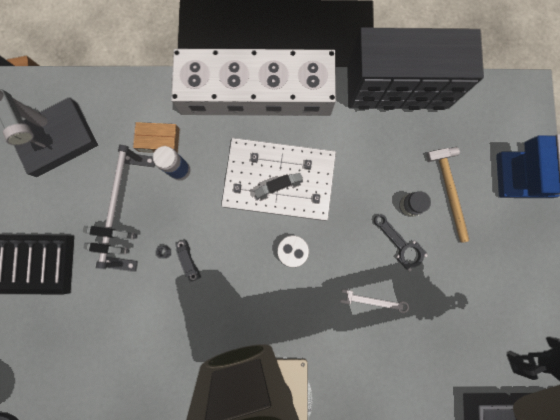

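View pics/scene0.png

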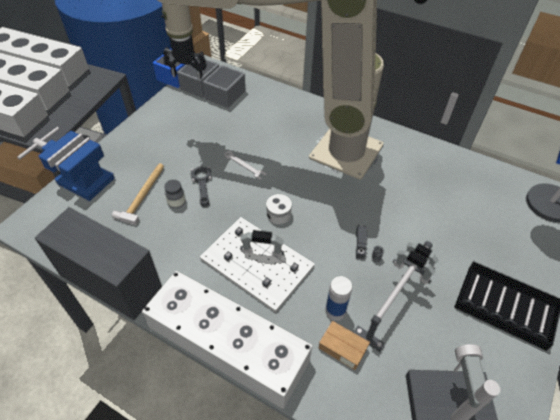

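The top view has the plate at (279,180), gauge on it at (279,184), rod (400,240), cap (187,260), spring (163,251), jar (415,203), rail from (122,150) to (103,264) with the hung gauges at its lower end, and can (168,160). The scene view agrees with this.

```bash
cat > m.py <<'E'
from h import *
import pickle
T=pickle.load(open("top0.pkl","rb"));S=pickle.load(open("scene0.pkl","rb"))
PT=cloud(T);PS=cloud(S)
def rect(name,P,c,x0,x1,y0,y1,z0,z1,minn=15):
    m=(P[...,0]>x0)&(P[...,0]<x1)&(P[...,1]>y0)&(P[...,1]<y1)&(P[...,2]>z0)&(P[...,2]<z1)
    n,l,st,_=cv2.connectedComponentsWithStats(m.astype(np.uint8))
    for i in range(1,n):
        if st[i,4]<minn: continue
        q=P[l==i]; r=cv2.minAreaRect(q[:,:2].astype(np.float32))
        print(c,name,st[i,4],"ctr",np.round(r[0],1),"size",np.round(r[1],1),"ang",round(r[2],1),"z",np.round(np.percentile(q[:,2],[5,50,95]),1),"px",np.round(st[i,:4]))
for c,P in(("T",PT),("S",PS)):
    print(c,"bench z",np.nanmedian(P[(abs(P[...,0]-450)<50)&(abs(P[...,1]-120)<30)][:,2]))
    rect("plate",P,c,350,800,-250,250,14,27,200)
    rect("stops",P,c,350,800,-250,250,31,42)
    rect("gauge",P,c,400,750,-150,150,100,135)
    rect("cap/spring/can/rail",P,c,300,800,100,500,28,60,)
    rect("high",P,c,300,800,100,500,90,170,)
    rect("rod",P,c,330,650,-500,-220,10,30,40)
    rect("jar",P,c,330,650,-500,-220,60,100,40)
    rect("piston",P,c,330,560,-150,120,40,70,40)
E
python3 m.py
python3 - <<'E'
from h import *
import pickle
T=pickle.load(open("top0.pkl","rb"))["img"]
save("z.png",cv2.resize(T[130:280,80:440],None,fx=2.2,fy=2.2,interpolation=cv2.INTER_CUBIC))
E
```

```text
T bench z 0.06691772040227796
T plate 6498 ctr [602.4 -29.8] size [300.2 201. ] ang 82.8 z [16.9 20.2 23.4] px [221 138 115  83]
T stops 15 ctr [793.6 232.7] size [28.9  3.1] ang 88.3 z [32.3 36.6 41.6] px [181 110  12   2]
T stops 92 ctr [793.4  99.8] size [  3.4 169.1] ang 0.2 z [31.6 35.8 41.6] px [204 110  60   2]
T stops 53 ctr [793.2 -51.4] size [  2.9 122.7] ang 0.2 z [31.6 36.9 40.8] px [265 110  44   3]
T stops 36 ctr [ 793.2 -148.1] size [ 2.9 60. ] ang 1.8 z [31.8 36.8 40.1] px [310 110  22   3]
T stops 60 ctr [658.7  39.1] size [16.9 25. ] ang 88.4 z [33.2 38.5 40.7] px [251 153   7   9]
T stops 57 ctr [ 640.1 -111. ] size [18.4 24.5] ang 85.5 z [35.4 38.1 40.6] px [304 160   8   9]
T stops 22 ctr [615.4 233. ] size [11.9 46.6] ang 60.5 z [32.1 36.7 41.3] px [178 164  10  15]
T stops 59 ctr [571.   85.7] size [17.2 24. ] ang 80.4 z [34.2 38.5 41. ] px [233 184   8   9]
T stops 55 ctr [ 543.1 -133.8] size [16.6 25. ] ang 88.8 z [34.5 38.1 41.3] px [313 194   7  10]
T stops 16 ctr [540.2  25.1] size [23.6  9.2] ang 69.9 z [33.5 37.  40.8] px [255 196   9   5]
T stops 17 ctr
[... 3461 characters left out ...]
367 331   8   8]
S high 1378 ctr [506.8 380.8] size [113.4 314.6] ang 71.4 z [100.7 131.8 160.2] px [371 241  67  88]
S high 579 ctr [631.5 258.8] size [56.7 59.1] ang 80.8 z [ 96.2 151.3 158.8] px [328 276  24  31]
S high 68 ctr [796.9 159.1] size [114.9   6.1] ang 89.9 z [102.1 105.  108.2] px [259 316  39  22]
S rod 380 ctr [ 432.3 -360. ] size [181.3  70.8] ang 42.6 z [12.2 19.6 25.4] px [190 166  21  39]
S rod 70 ctr [ 544.  -388.2] size [31.1 63.7] ang 48.7 z [11.1 21.4 27.8] px [166 195  19  12]
S jar 257 ctr [ 532.2 -402.1] size [60.  57.8] ang 62.8 z [62.1 84.3 89.7] px [164 179  19  18]
S piston 468 ctr [400.8 -67.3] size [85.6 83.7] ang 49.9 z [44.8 58.  63.2] px [266 194  25  24]
```

View pics/z.png

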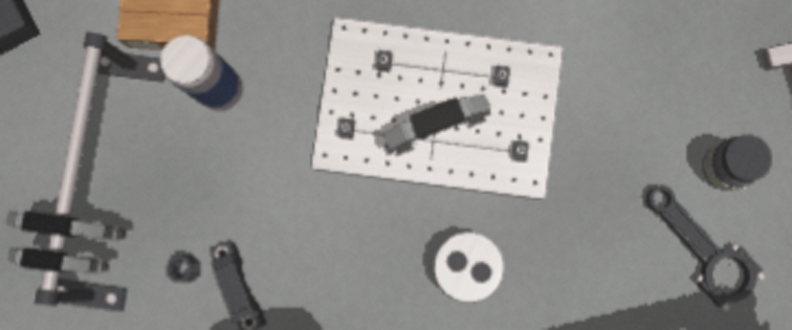

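The zoomed crop shows gauge grip at about (435,118), cap (237,285), spring (183,267) off its upper end, rod eyes at (657,197) and (727,273), bar from (93,40) to (50,297). Measurements match the given sizes. Next are the bar, rod eyes and can.

```bash
cat > m2.py <<'E'
from m import *
print("=====")
def line(P,m,nm):
    q=P[m][:,:2]; c=q.mean(0); u,s,v=np.linalg.svd(q-c,full_matrices=0); d=v[0]*np.sign(v[0,0]); a=(q-c)@d
    print(nm,"c",np.round(c,1),"ang",np.round(np.degrees(np.arctan2(d[1],d[0])),2),"ends",np.round(c+d*a.min(),1),np.round(c+d*a.max(),1),m.sum())
for nm,P in(("T",PT),("S",PS)):
    x,y,z=P[...,0],P[...,1],P[...,2]
    m=(x>490)&(x<630)&(y>320)&(y<460)&(z>112)&(z<132); line(P,m,nm+" bar")
    for lo,hi in((330,490),(600,720)):
        m=(x>lo)&(x<hi)&(y>300)&(y<480)&(z>133)&(z<165)
        if m.any(): print(nm,"z>133",np.round(P[m].mean(0),1),np.round(P[m].min(0)),np.round(P[m].max(0)))
    m=(x>610)&(x<700)&(y>330)&(y<460)&(z>80)&(z<150); print("post hi", np.round(P[m].mean(0),1),np.round(P[m].min(0)),np.round(P[m].max(0)))
    # rod: mask top 17..27, eyes
    m=(x>330)&(x<510)&(y<-270)&(y>-460)&(z>12)&(z<27); 
    q=P[m][:,:2]; c=q.mean(0)
    sh=(x>425)&(x<475)&(y<-320)&(y>-375)&(z>12)&(z<27); line(P,sh,nm+" shank")
    d=np.array([np.cos(np.radians(42)),np.sin(np.radians(42))]); a=(q-c)@d; print("rod mid of ext",np.round(c+d*(a.max()+a.min())/2,1),a.max()-a.min())
    far=q[a>a.max()-28]; print(" small eye",cv2.minEnclosingCircle(far.astype(np.float32)))
    g=(x>480)&(x<650)&(y<60)&(y>-120)&(z>112)&(z<128)&((T if nm=="T" else S)["img"].max(2)<70); line(P,g,nm+" black grip")
    g=(x>480)&(x<650)&(y<60)&(y>-120)&(z>78); line(P,g,nm+" gauge all")
E
python3 m2.py | sed '1,/=====/d'
```

```text
T bar c [559.9 381.4] ang -7.64 ends [490.7 390.6] [630.4 371.9] 373
T z>133 [421.5 395.  150.6] [357. 343. 133.] [454. 453. 163.]
T z>133 [653.6 370.5 134.4] [653. 370. 134.] [655. 371. 135.]
post hi [642.2 369.5 121.2] [610. 358.  81.] [665. 383. 135.]
T shank c [ 449.6 -346.2] ang 46.11 ends [ 424.7 -372. ] [ 473.9 -320.8] 210
rod mid of ext [ 431.4 -362.7] 177.70507044004808
 small eye ((484.9591369628906, -314.3936462402344), 16.75937271118164)
T black grip c [568.7 -30.7] ang -68.64 ends [558.3  -4.2] [579.3 -57.7] 234
T gauge all c [567.9 -29.5] ang -67.79 ends [543.6  30. ] [593.2 -91.5] 535
S bar c [564.4 387.6] ang -7.29 ends [489.8 397.1] [629.8 379.2] 265
S z>133 [428.5 406.1 148.6] [354. 347. 133.] [480. 458. 165.]
S z>133 [639.9 377.3 133.9] [602. 371. 133.] [660. 383. 135.]
post hi [648.5 377.5 120.4] [610. 364.  80.] [671. 389. 135.]
S shank c [ 450.5 -346.3] ang 44.6 ends [ 428.8 -367.7] [ 471.8 -325.3] 90
rod mid of ext [ 433.3 -361. ] 181.29774001552028
 small eye ((489.8985900878906, -311.7200927734375), 16.401445388793945)
S black grip c [576.3 -24.5] ang -66.13 ends [ 5.657e+02 -4.000e-01] [587.7 -50.2] 136
S gauge all c [576.4 -25.5] ang -67.65 ends [552.3  33.1] [601.7 -87.3] 478
```

Request:
jog_arm(
  steps=[
    [[0, 0, 0.18], [40, 60, 20], 0],
    [[0, 0, 0.36], [80, 120, 60], 0],
    [[0, 0, 0.54], [120, 180, 100], 0],
    [[0, 0, 0.72], [160, 240, 130], 0],
    [[0, 0, 0.9], [200, 300, 130], 0],
    [[0, 0, 1.08], [240, 360, 130], 0],
    [[0, 0, 1.26], [280, 420, 130], 0],
    [[0, 0, 1.44], [320, 470, 130], 0],
  ],
)

```text
clock: 1.1
tcp_pos: [458.9, -172.0, 358.3]
tool_rot: [[-0.2, 0.98, 0.0], [0.98, 0.2, -0.0], [-0.0, 0.0, -1.0]]
ft_force: [1.2, -0.5, 0.0]
width: 85.8
grip_force: 0.0
```

Request:
jog_arm(
  steps=[
    [[0, 0, 0.1], [30, 35, 0], 0.3],
    [[0, 0, 0.19], [57, 69, -30], 0.3],
    [[0, 0, 0.19], [57, 69, -40], 0.3],
    [[0, 0, 0.19], [57, 69, -40], 0.3],
    [[0, 0, 0.19], [57, 69, -40], 0.3],
  ],
)

```text
clock: 1.72
tcp_pos: [515.0, -105.9, 319.1]
tool_rot: [[-0.375, 0.927, 0.001], [0.927, 0.375, -0.001], [-0.001, 0.001, -1.0]]
ft_force: [0.5, -0.5, 0.1]
width: 59.6
grip_force: 0.0
```

```bash
python3 - <<'E'
from h import *
import pickle
c=robot.camera("wrist"); save("w1.png",c["img"]); pickle.dump(c,open("w1.pkl","wb"))
R=np.array(c["R"]);print(-R.T@np.array(c["t"]),R[2],c["fovy"],c["k1"])
s=robot.state();print(s["tcp_pos"],np.degrees(np.arctan2(s["tool_rot"][1][1],s["tool_rot"][0][1])),s["width"])
E
```

```text
[486.36256923 -32.62226888 461.59485482] [ 0.11647404 -0.2859129  -0.95115068] 67.09718026096452 0.009671961948487377
[ 515.14622643 -105.95533671  319.39302217] 22.00471437733324 59.57328327580388
```

View pics/w1.png

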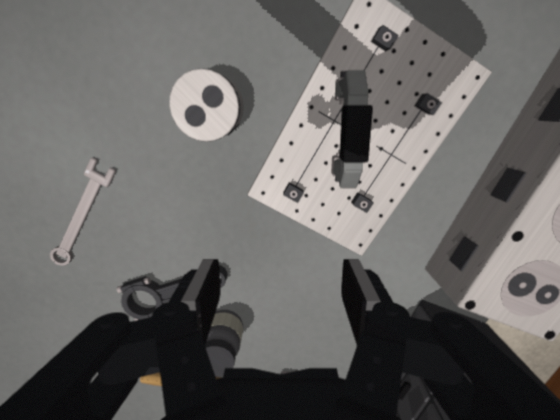

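The wrist picture shows the plate with all four stops at (385,38), (428,103), (293,191) and (362,202). The gauge grip is at (356,133) and the rod is at the lower left.

```bash
cat > m3.py <<'E'
from h import *
import pickle
c=pickle.load(open("w1.pkl","rb"));P=cloud(c);x,y,z=P[...,0],P[...,1],P[...,2]
g=c["img"].max(2)
reg=(x>450)&(x<720)&(y>-220)&(y<160)
print("plate z",np.nanmedian(z[reg&(g>150)]))
m=reg&(z>33)&(z<43); n,l,st,ce=cv2.connectedComponentsWithStats(m.astype(np.uint8)); C=[]
for i in range(1,n):
    if st[i,4]<40: continue
    q=P[l==i]; r=cv2.minAreaRect(onplane(c,np.argwhere(l==i)[:,::-1],38)[:,:2].astype(np.float32)); print(st[i,4],np.round(r[0],1),np.round(r[1],1),round(r[2],1),ce[i].round(),q[:,2].mean())
def line(q,nm):
    r=cv2.minAreaRect(q.astype(np.float32)); cc=q.mean(0); u,s,v=np.linalg.svd(q-cc,full_matrices=0)
    print(nm,cc.round(1),np.degrees(np.arctan2(v[0,1],v[0,0])).round(2),"rect",np.round(r[0],1),np.round(r[1],1),round(r[2],1))
b=(z>112)&(z<128)&reg&(g<75); line(onplane(c,np.argwhere(b)[:,::-1],120)[:,:2],"grip")
b=(z>78)&(z<130)&reg; line(P[b][:,:2],"gauge all")
E
python3 m3.py
```

```text
plate z 20.040858574286503
358 [573.7  85.8] [18.8 24.3] 81.8 [385.  37.] 37.92608904233207
103 [547.8  15.4] [10.9 39.8] 20.1 [340.  86.] 37.96688748099722
304 [660.9  40.4] [19.  25.7] 82.6 [429. 103.] 37.80592983374588
60 [585.2 -78.2] [ 8.7 38.1] 22.7 [335. 166.] 38.124657285849544
232 [ 546.3 -133.1] [18.6 24.6] 82.9 [293. 193.] 38.005732278877254
224 [ 642.4 -110.4] [18.2 25.2] 83.1 [363. 203.] 38.15941853421391
grip [571.4 -28.4] -68.78 rect [571.9 -29.4] [28.7 58.6] 21.9
gauge all [569.4 -25.7] -67.93 rect [573.3 -29.6] [ 28.5 132.2] 22.3
```

Request:
jog_arm(
  steps=[
    [[0, 0, 0], [29, 38, -20], 0.3],
    [[0, 0, 0], [57, 76, -50], 0.3],
    [[0, 0, 0], [57, 76, -100], 0.3],
    [[0, 0, 0], [57, 76, -150], 0.3],
    [[0, 0, 0], [57, 76, -190], 0.3],
    [[0, 0, 0], [57, 76, -220], 0.3],
    [[0, 0, 0], [57, 76, -232], 0.3],
    [[0, 0, 0], [57, 76, -232], 0.3],
  ],
)

```text
clock: 2.78
tcp_pos: [572.2, -29.5, 86.5]
tool_rot: [[-0.376, 0.927, -0.0], [0.927, 0.376, 0.0], [0.0, -0.0, -1.0]]
ft_force: [0.4, 0.2, -0.6]
width: 60.0
grip_force: 0.0
```

Request:
jog_arm(
  steps=[
    [[0, 0, 0], [0, 0, 0], 0.3],
  ],
)

```text
clock: 2.9
tcp_pos: [573.6, -29.3, 88.3]
tool_rot: [[-0.376, 0.927, 0.003], [0.927, 0.376, -0.0], [-0.002, 0.003, -1.0]]
ft_force: [0.5, -1.4, -0.6]
width: 59.7
grip_force: 0.0
```

Request:
jog_arm(
  steps=[
    [[0, 0, 0], [-1, 0, -1], 0.6],
    [[0, 0, 0], [-1, 0, -1], 0.8],
    [[0, 0, 0], [-1, 0, -1], 0.9],
    [[0, 0, 0], [-1, 0, -1], 1],
    [[0, 0, 0], [-1, 0, -1], 1],
    [[0, 0, 0], [-1, 0, -1], 1],
  ],
)

```text
clock: 3.65
tcp_pos: [572.0, -28.9, 86.3]
tool_rot: [[-0.377, 0.926, 0.002], [0.926, 0.377, -0.0], [-0.001, 0.002, -1.0]]
ft_force: [0.9, -0.4, 6.5]
width: 27.4
grip_force: 60.7
```

Request:
jog_arm(
  steps=[
    [[0, 0, 0], [0, 0, 10], 1],
    [[0, 0, 0], [0, 0, 40], 1],
    [[0, 0, 0], [0, 0, 80], 1],
    [[0, 0, 0], [0, 0, 120], 1],
    [[0, 0, -0.05], [-1, 20, 150], 1],
    [[0, 0, -0.12], [-3, 60, 162], 1],
    [[0, 0, -0.2], [-6, 115, 162], 1],
    [[0, 0, -0.27], [-8, 165, 162], 1],
  ],
)

```text
clock: 4.65
tcp_pos: [562.4, 137.5, 246.9]
tool_rot: [[-0.113, 0.994, -0.001], [0.994, 0.113, -0.0], [0.0, -0.001, -1.0]]
ft_force: [0.4, -0.0, -5.3]
width: 27.4
grip_force: 59.9
```

Request:
jog_arm(
  steps=[
    [[0, 0, -0.08], [-3, 50, 0], 1],
    [[0, 0, -0.16], [-6, 100, 0], 1],
    [[0, 0, -0.22], [-8, 150, 0], 1],
    [[0, 0, -0.25], [-10, 200, 0], 1],
    [[0, 0, -0.25], [-12, 235, 0], 1],
    [[0, 0, -0.25], [-13, 248, 0], 1],
    [[0, 0, -0.25], [-13, 248, 0], 1],
  ],
)

```text
clock: 5.52
tcp_pos: [549.6, 384.2, 246.3]
tool_rot: [[0.132, 0.991, -0.001], [0.991, -0.132, -0.001], [-0.001, -0.001, -1.0]]
ft_force: [0.6, -0.2, -4.4]
width: 27.2
grip_force: 59.9
```

```bash
cat > look.py <<'E'
from h import *
import pickle,sys
def look(n,cam="wrist"):
    c=robot.camera(cam); save(n+".png",c["img"]); pickle.dump(c,open(n+".pkl","wb"))
    s=robot.state();print(np.round(s["tcp_pos"],1),"ytool",np.degrees(np.arctan2(s["tool_rot"][1][1],s["tool_rot"][0][1])).round(2),"w",round(s["width"],1),"t",s["clock"],np.round(s["ft_force"],1))
    return c
if __name__=="__main__": look(*sys.argv[1:])
E
python3 look.py w2
```

```text
[550.  383.4 246.6] ytool -7.67 w 27.5 t 5.575 [ 0.6 -0.4 -4.9]
```

View pics/w2.png

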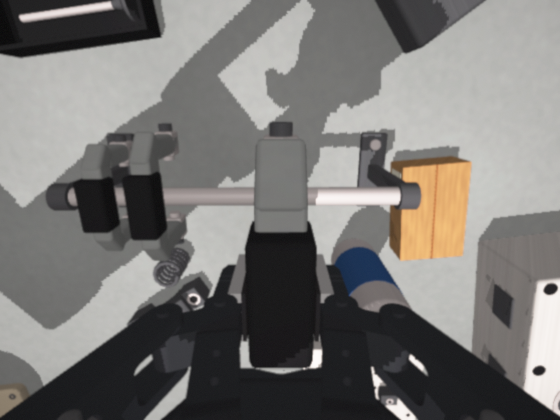

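The held gauge is over the free stretch, its body at (281,185). The bar runs along row 195, with the hung gauges at (145,190) and (97,190). I measure the bar line from this view.

```bash
python3 - <<'E'
from h import *
import pickle
c=pickle.load(open("w2.pkl","rb"));P=cloud(c);x,y,z=P[...,0],P[...,1],P[...,2]
uu=np.arange(560)[None,:]+0*x
m=(z>105)&(z<135)&(x>470)&(x<640)&(y>340)&(y<430)&((uu<250)|(uu>315))
# bar mid-column centre pixels -> plane z=120
pts=[]
for u in range(180,390):
    if 250<u<315: continue
    v=np.where(m[:,u])[0]
    if len(v)>5: pts.append((u,(v.min()+v.max())/2))
w=onplane(c,pts,120)[:,:2]; k=np.polyfit(w[:,0],w[:,1],1)
print("z max",np.percentile(z[m],[5,50,95,99]),"ang",np.degrees(np.arctan(k[0])),"y at x=551",np.polyval(k,551))
q=P[m]; print(np.polyval(np.polyfit(q[:,0],q[:,1],1),551))
h=(z>135)&(x<500)&(y>330)&(z<170)&(uu<260); print("hung x range",np.percentile(x[h],[1,99]),y[h].mean())
e=onplane(c,[(50,196),(420,195)],120);print(e)
E
```

```text
z max [121.54460007 126.69593341 128.55980122 129.06052143] ang -7.332493196120975 y at x=551 387.3177226474961
389.0399690058356
hung x range [394.88167679 457.89942235] 408.5341875163026
[[350.52439789 414.12480032 120.        ]
 [672.53638366 372.0503195  120.        ]]
```

Request:
jog_arm(
  steps=[
    [[0, 0, 0], [3, 2, -10], 1],
    [[0, 0, 0], [4, 4, -35], 1],
    [[0, 0, 0], [4, 4, -65], 1],
    [[0, 0, 0], [4, 4, -90], 1],
    [[0, 0, 0], [4, 4, -105], 1],
    [[0, 0, 0], [4, 4, -111], 1],
    [[0, 0, 0], [4, 4, -113], 1],
    [[0, 0, 0], [4, 4, -114], 1],
  ],
)

```text
clock: 6.58
tcp_pos: [554.9, 388.4, 134.4]
tool_rot: [[0.134, 0.991, 0.002], [0.991, -0.134, 0.001], [0.001, 0.002, -1.0]]
ft_force: [0.4, -0.0, -4.6]
width: 27.4
grip_force: 59.9
```

Request:
jog_arm(
  steps=[
    [[0, 0, 0], [0, 0, -1], 1],
    [[0, 0, 0], [0, 0, -2], 1],
    [[0, 0, 0], [0, 0, -3], 1],
    [[0, 0, 0], [0, 0, -3], 1],
  ],
)

```text
clock: 7.08
tcp_pos: [554.2, 388.2, 130.3]
tool_rot: [[0.134, 0.991, 0.0], [0.991, -0.134, 0.0], [0.0, 0.0, -1.0]]
ft_force: [0.4, 0.6, -3.7]
width: 27.0
grip_force: 60.2
```

Request:
jog_arm(
  steps=[
    [[0, 0, 0], [0, 0, -1], 1],
    [[0, 0, 0], [0, 0, -1.5], 1],
    [[0, 0, 0], [0, 0, -1.5], 1],
  ],
)

```text
clock: 7.45
tcp_pos: [554.3, 388.3, 130.1]
tool_rot: [[0.133, 0.991, 0.001], [0.991, -0.133, 0.0], [0.001, 0.001, -1.0]]
ft_force: [-4.7, -2.0, 5.1]
width: 27.6
grip_force: 61.5
```

Request:
jog_arm(
  steps=[
    [[0, 0, 0], [0, 0, 0], 0.66],
    [[0, 0, 0], [0, 0, 0], 0.55],
    [[0, 0, 0], [0, 0, 0], 0.3],
    [[0, 0, 0], [0, 0, 0], 0.3],
    [[0, 0, 0], [0, 0, 10], 0.3],
    [[0, 0, 0], [0, 0, 30], 0.3],
    [[0, 0, 0], [0, 0, 70], 0.3],
    [[0, 0, 0], [0, 0, 120], 0.3],
  ],
)

```text
clock: 8.45
tcp_pos: [553.8, 387.9, 250.5]
tool_rot: [[0.134, 0.991, -0.001], [0.991, -0.134, -0.0], [-0.0, -0.001, -1.0]]
ft_force: [0.9, 0.6, 1.1]
width: 59.7
grip_force: 0.0
```

```bash
python3 look.py w3; python3 look.py t3 top; python3 - <<'E'
import cv2,numpy as np
a=cv2.imread("pics/w3.png");b=cv2.imread("pics/t3.png")[130:290,60:220]
cv2.imwrite("pics/j3.png",np.hstack([cv2.resize(a,(448,336)),cv2.resize(b,(336,336))]))
E
```

```text
[556.5 389.5 260.8] ytool -7.68 w 60.0 t 8.5 [ 0.3 -0.2  6.8]
[557.3 390.  259.4] ytool -7.68 w 59.8 t 8.55 [-0.2  0.5  1.3]
```

View pics/j3.png

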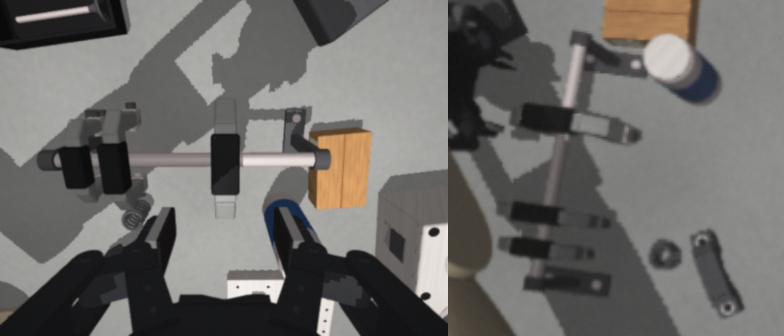

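The gauge hangs astride the bar with its grip at (225,162), clear of its neighbours and the post. Next is the cap.

Request:
jog_arm(
  steps=[
    [[0, 0, -0.15], [-30, -28, 0], 0.3],
    [[0, 0, -0.3], [-60, -56, 0], 0.3],
    [[0, 0, -0.45], [-90, -84, 0], 0.3],
    [[0, 0, -0.6], [-120, -112, 0], 0.3],
    [[0, 0, -0.75], [-150, -140, -10], 0.3],
    [[0, 0, -0.9], [-175, -160, -20], 0.3],
    [[0, 0, -1.04], [-186, -169, -30], 0.3],
    [[0, 0, -1.04], [-186, -169, -30], 0.3],
  ],
)

```text
clock: 9.55
tcp_pos: [367.9, 218.8, 219.4]
tool_rot: [[0.922, 0.387, 0.001], [0.387, -0.922, 0.001], [0.001, -0.0, -1.0]]
ft_force: [0.6, -0.5, 0.2]
width: 59.9
grip_force: 0.0
```

Request:
jog_arm(
  steps=[
    [[0, 0, 0], [0, 0, 0], 0.3],
    [[0, 0, 0], [0, 0, 0], 0.3],
  ],
)

```text
clock: 9.8
tcp_pos: [368.9, 219.6, 219.5]
tool_rot: [[0.922, 0.388, 0.001], [0.388, -0.922, 0.001], [0.001, -0.0, -1.0]]
ft_force: [0.0, -0.4, 1.0]
width: 59.5
grip_force: 0.0
```

```bash
cat > m4.py <<'E'
from look import *
c=look("w4");P=cloud(c);x,y,z=P[...,0],P[...,1],P[...,2]
reg=(abs(x-370)<70)&(abs(y-220)<45)&(P[...,2]<70)
for lo,hi,zz in((44,55,50),(25,55,None)):
    m=((reg&(z>lo)&(z<hi))).astype(np.uint8); n,l,st,_=cv2.connectedComponentsWithStats(m); i=1+np.argmax(st[1:,4])
    q=P[l==i][:,:2] if zz is None else onplane(c,np.argwhere(l==i)[:,::-1],zz)[:,:2]
    r=cv2.minAreaRect(q.astype(np.float32)); print(st[i],np.round(r[0],1),np.round(r[1],1),round(r[2],2),np.percentile(z[l==i],[5,50,95]))
E
python3 m4.py
```

```text
[368.8 219.5 219.3] ytool -67.18 w 59.6 t 9.85 [ 0.7 -0.5 -0.3]
[ 267  144   28   77 2055] [374.3 221.3] [78.6 27.1] 23.49 [45.21017806 49.62037941 51.0110846 ]
[ 267  126   28  103 2767] [373.4 220.7] [111.6  27.8] 23.18 [29.61541473 48.99267578 50.90245517]
```

View pics/w4.png

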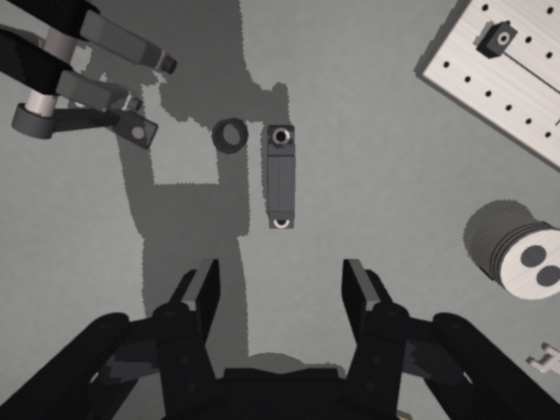

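The cap is at (281,178) between the fingers, standing upright, with the spring at (230,135) clear of the finger path.

Request:
jog_arm(
  steps=[
    [[0, 0, 0.006], [4, 1, -30], 0.3],
    [[0, 0, 0.006], [4, 1, -70], 0.3],
    [[0, 0, 0.006], [4, 1, -115], 0.3],
    [[0, 0, 0.006], [4, 1, -155], 0.3],
    [[0, 0, 0.006], [4, 1, -180], 0.3],
    [[0, 0, 0.006], [4, 1, -193], 0.3],
    [[0, 0, 0.006], [4, 1, -198], 0.3],
    [[0, 0, 0.006], [4, 1, -198], 0.3],
  ],
)

```text
clock: 10.85
tcp_pos: [372.8, 220.4, 21.3]
tool_rot: [[0.92, 0.392, 0.001], [0.392, -0.92, 0.0], [0.001, 0.0, -1.0]]
ft_force: [-0.7, -0.6, -0.6]
width: 59.8
grip_force: 0.0
```

Request:
jog_arm(
  steps=[
    [[0, 0, 0], [0, 0, 0], 0.5],
    [[0, 0, 0], [0, 0, 0], 0.6],
    [[0, 0, 0], [0, 0, 0], 0.7],
    [[0, 0, 0], [0, 0, 0], 0.8],
    [[0, 0, 0], [0, 0, 0], 1],
    [[0, 0, 0], [0, 0, 0], 1],
  ],
)

```text
clock: 11.6
tcp_pos: [372.7, 220.6, 21.5]
tool_rot: [[0.92, 0.392, 0.001], [0.392, -0.92, 0.001], [0.001, -0.0, -1.0]]
ft_force: [-1.7, 0.0, 5.9]
width: 26.7
grip_force: 59.4
```

Request:
jog_arm(
  steps=[
    [[0, 0, 0], [0, 0, 8], 1],
    [[0, 0, 0], [0, 0, 35], 1],
    [[0, 0, 0], [0, 0, 70], 1],
    [[0, 0, 0.1], [15, -14, 105], 1],
    [[0, 0, 0.25], [50, -46, 125], 1],
    [[0, 0, 0.4], [90, -82, 130], 1],
    [[0, 0, 0.55], [130, -119, 130], 1],
    [[0, 0, 0.7], [170, -156, 130], 1],
  ],
)

```text
clock: 12.6
tcp_pos: [542.4, 62.7, 150.0]
tool_rot: [[0.447, 0.895, -0.002], [0.895, -0.447, 0.0], [-0.001, -0.002, -1.0]]
ft_force: [-0.2, 0.7, -7.1]
width: 26.9
grip_force: 60.7
```

```bash
python3 -c "
from look import *
s=robot.state();print(np.round(s['tcp_pos'],1),np.degrees(np.arctan2(s['tool_rot'][1][1],s['tool_rot'][0][1])),s['ft_force'],s['width'])"
```

```text
[542.4  62.7 150. ] -26.53108257585977 [-0.21018032  0.70002458 -7.13867241] 26.941196562627034
```

Request:
jog_arm(
  steps=[
    [[0, 0, 0.12], [35, -31, 0], 1],
    [[0, 0, 0.24], [70, -62, 0], 1],
    [[0, 0, 0.32], [98, -88, 0], 1],
    [[0, 0, 0.338], [108, -97, 0], 1],
    [[0, 0, 0.338], [109, -98, 0], 1],
    [[0, 0, 0.338], [109, -98, 0], 1],
  ],
)

```text
clock: 13.35
tcp_pos: [650.2, -33.0, 150.0]
tool_rot: [[0.13, 0.992, -0.002], [0.992, -0.13, 0.001], [0.0, -0.002, -1.0]]
ft_force: [0.8, 0.2, -8.3]
width: 27.1
grip_force: 61.5
```

```bash
cat > m5.py <<'E'
from look import *
n=sys.argv[1]
c=look(n);P=cloud(c);x,y,z=P[...,0],P[...,1],P[...,2]
reg=(x>450)&(x<760)&(y>-220)&(y<160)
m=reg&(z>33)&(z<43); k,l,st,ce=cv2.connectedComponentsWithStats(m.astype(np.uint8))
for i in range(1,k):
    if st[i,4]<60: continue
    r=cv2.minAreaRect(onplane(c,np.argwhere(l==i)[:,::-1],38)[:,:2].astype(np.float32)); print(st[i,4],np.round(r[0],1),np.round(r[1],1),round(r[2],1),ce[i].round())
E
python3 m5.py w5
```

```text
[650.3 -32.8 150.3] ytool -7.43 w 26.8 t 13.4 [ 0.1  0.3 -8. ]
937 [575.6  86.4] [17.4 25.8] 82.7 [157.  63.]
741 [662.6  40.1] [16.9 23.3] 82.5 [283. 113.]
```

View pics/w5.png

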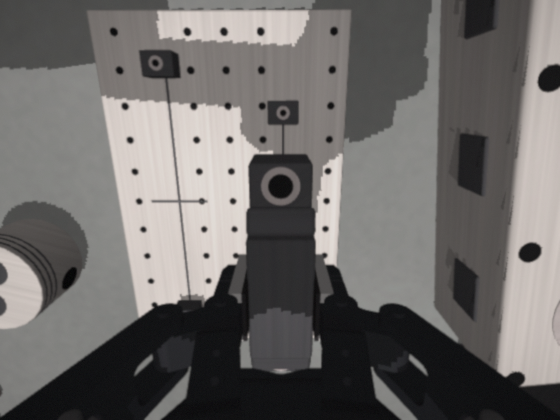

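The cap is held over the short bay, with its shoulder ring at (281,186) and the far stop of the bay at (283,112). I measure the cap in the same view to cancel camera bias.

```bash
python3 - <<'E'
from h import *
import pickle
c=pickle.load(open("w5.pkl","rb"));P=cloud(c);x,y,z=P[...,0],P[...,1],P[...,2]
v,u=np.mgrid[:420,:560]
e=np.array([.1253,.9921]); n=np.array([.9921,-.1253])
s=(u>235)&(u<325)&(v>140)&(v<240)&(z>120)&(z<190)
sh=s&(z>155)&(z<163); cr=s&(z>174)&(z<183)
print("z",np.nanpercentile(z[sh],[5,50,95]),np.nanpercentile(z[cr],[5,50,95]))
tcp=np.array([650.3,-32.8])
for nm,m,zz in(("sh",sh,158.8),("cr",cr,178.8)):
    q=onplane(c,np.argwhere(m)[:,::-1],np.median(z[m]))[:,:2]-tcp
    print(nm,m.sum(),"along",np.percentile(q@e,[0,1,99,100]).round(1),"lat",np.percentile(q@n,[0,1,50,99,100]).round(1))
    # lateral centre line angle
    a=q@e;l=q@n; 
    b=[( a0,(l[abs(a-a0)<1.5].min()+l[abs(a-a0)<1.5].max())/2) for a0 in np.arange(a.min()+3,a.max()-2,2)]; print(np.round(b,1).tolist())
E
```

```text
z [157.09908292 158.52939664 159.76322604] [174.12576284 175.23880602 176.70164795]
sh 2824 along [36.  36.6 56.1 56.2] lat [-12.7 -12.4   1.   14.6  14.9]
[[39.0, 1.0], [41.0, 1.0], [43.0, 1.0], [45.0, 1.2], [47.0, 1.2], [49.0, 1.2], [51.0, 1.1], [53.0, 1.0]]
cr 1430 along [27.9 27.9 38.8 40.2] lat [-12.6 -12.1   1.   14.4  14.9]
[[30.9, 1.2], [32.9, 1.0], [34.9, 1.2], [36.9, 1.2]]
```

Request:
jog_arm(
  steps=[
    [[0, 0, 0.005], [2, -3, -15], 1],
    [[0, 0, 0.005], [2, -3, -45], 1],
    [[0, 0, 0.005], [2, -3, -75], 1],
    [[0, 0, 0.005], [2, -3, -93], 1],
    [[0, 0, 0.005], [2, -3, -100], 1],
    [[0, 0, 0.005], [2, -3, -103], 1],
    [[0, 0, 0.005], [2, -3, -104], 1],
    [[0, 0, 0.005], [2, -3, -104], 1],
  ],
)

```text
clock: 14.4
tcp_pos: [654.0, -37.0, 47.8]
tool_rot: [[0.125, 0.992, 0.002], [0.992, -0.125, -0.0], [-0.0, 0.002, -1.0]]
ft_force: [-0.2, 0.3, -7.0]
width: 26.8
grip_force: 61.3
```

```bash
cat > m6.py <<'E'
from look import *
c=look(sys.argv[1]);P=cloud(c);x,y,z=P[...,0],P[...,1],P[...,2]
v,u=np.mgrid[:420,:560]
tz=robot.state()["tcp_pos"][2]; tcp=np.array(robot.state()["tcp_pos"][:2])
e=np.array([.1245,.9922]); n=np.array([.9922,-.1245])
d=P[...,:2]-tcp; a=d@e; l=d@n
def rep(nm,m,h):
    q=onplane(c,np.argwhere(m)[:,::-1],h)[:,:2]-tcp
    print(nm,m.sum(),"z",np.median(z[m]).round(1),"along",np.percentile(q@e,[0.5,99.5]).round(1),"lat mid",np.mean(np.percentile(q@n,[0.5,99.5])).round(1),np.percentile(q@n,[0.5,99.5]).round(1))
rep("shoulder",(abs(l)<25)&(a>34)&(a<64)&(abs(z-tz-8.5)<4),tz+8.5)
rep("stop",(abs(l)<25)&(a>58)&(a<100)&(abs(z-38)<4),38)
E
python3 m6.py w6
```

```text
[653.9 -37.   47.7] ytool -7.16 w 27.3 t 14.45 [ 0.1  0.3 -7.2]
shoulder 2835 z 56.3 along [36.7 56.4] lat mid 1.0 [-12.7  14.7]
stop 2114 z 38.1 along [68.7 86.2] lat mid -1.2 [-13.   10.6]
```

Request:
jog_arm(
  steps=[
    [[0, 0, 0], [-2, 1.2, 0], 1],
    [[0, 0, 0], [-2, 1.2, -2], 1],
    [[0, 0, 0], [-2, 1.2, -4], 1],
    [[0, 0, 0], [-2, 1.2, -5], 1],
    [[0, 0, 0], [-2, 1.2, -5], 1],
  ],
)

```text
clock: 15.08
tcp_pos: [651.2, -35.7, 41.7]
tool_rot: [[0.125, 0.992, -0.0], [0.992, -0.125, 0.0], [0.0, -0.0, -1.0]]
ft_force: [-0.5, -0.7, -6.4]
width: 26.6
grip_force: 61.7
```

```bash
python3 m6.py w7
```

```text
[651.2 -35.7  41.7] ytool -7.16 w 27.3 t 15.125 [-1.3 -0.1 -6.6]
shoulder 2843 z 50.2 along [36.7 56.4] lat mid 1.0 [-12.7  14.6]
stop 2307 z 38.1 along [67.8 85.5] lat mid 1.7 [-10.1  13.4]
```

Request:
jog_arm(
  steps=[
    [[0, 0, 0], [0.5, 0.2, -0.5], 1],
    [[0, 0, 0], [0.5, 0.2, -1], 1],
    [[0, 0, 0], [0.5, 0.2, -1], 1],
  ],
)

```text
clock: 15.5
tcp_pos: [651.6, -35.7, 41.7]
tool_rot: [[0.125, 0.992, -0.0], [0.992, -0.125, -0.0], [-0.0, -0.0, -1.0]]
ft_force: [-6.7, -1.1, 2.7]
width: 26.7
grip_force: 62.7
```

Request:
jog_arm(
  steps=[
    [[0, 0, 0], [0, 0, 0], 0.62],
    [[0, 0, 0], [0, 0, 0], 0.5],
    [[0, 0, 0], [0, 0, 0], 0.4],
    [[0, 0, 0], [0, 0, 8], 0.4],
    [[0, 0, 0], [0, 0, 30], 0.4],
    [[0, 0, 0], [-20, 0, 80], 0.3],
    [[0, 0, 0], [-40, 0, 130], 0.3],
    [[0, 0, 0], [-50, 0, 170], 0.3],
  ],
)

```text
clock: 16.5
tcp_pos: [601.8, -35.6, 215.3]
tool_rot: [[0.125, 0.992, 0.004], [0.992, -0.125, -0.001], [-0.0, 0.004, -1.0]]
ft_force: [0.5, -0.9, -0.5]
width: 60.1
grip_force: 0.0
```

Request:
jog_arm(
  steps=[
    [[0, 0, 0], [-30, -20, 40], 0.3],
    [[0, 0, 0], [-30, -20, 40], 0.3],
  ],
)

```text
clock: 16.75
tcp_pos: [573.0, -56.9, 258.0]
tool_rot: [[0.126, 0.992, 0.01], [0.992, -0.126, -0.002], [-0.001, 0.01, -1.0]]
ft_force: [1.5, -0.5, 0.2]
width: 59.7
grip_force: 0.0
```

```bash
cat > m7.py <<'E'
from look import *
c=look(sys.argv[1]);P=cloud(c);x,y,z=P[...,0],P[...,1],P[...,2]
reg=(x>500)&(x<720)&(y>-180)&(y<130); M=[]
m=reg&(z>34)&(z<42); k,l,st,ce=cv2.connectedComponentsWithStats(m.astype(np.uint8))
for i in range(1,k):
    if st[i,4]<60: continue
    r=cv2.minAreaRect(onplane(c,np.argwhere(l==i)[:,::-1],38)[:,:2].astype(np.float32)); print(st[i,4],np.round(r[0],1),np.round(r[1],1),round(r[2],1),ce[i].round())
for lo,hi,h in((66,74,70),(47,74,None)):
    q0=reg&(z>lo)&(z<hi)&(x>600); k,l,st,_=cv2.connectedComponentsWithStats(q0.astype(np.uint8)); i=1+np.argmax(st[1:,4]); q0=l==i
    q=onplane(c,np.argwhere(q0)[:,::-1],h)[:,:2] if h else P[q0][:,:2]
    r=cv2.minAreaRect(q.astype(np.float32)); print("cap",np.round(r[0],1),np.round(r[1],1),round(r[2],1))
E
python3 m7.py w8
```

```text
[572.7 -56.2 255.1] ytool -7.22 w 59.9 t 16.8 [ 0.2  1.  -0.3]
441 [574.7  86.3] [18.3 22.7] 81.0 [261.  40.]
430 [661.8  40.3] [17.6 24.4] 82.7 [349.  77.]
291 [ 643.1 -109.7] [17.9 24. ] 82.6 [341. 212.]
288 [ 546.8 -132.7] [18.9 23.7] 82.5 [265. 239.]
cap [652.  -35.4] [75.5 28.5] 82.8
cap [652.4 -36.6] [110.8  28.5] 83.0
```

View pics/w8.png

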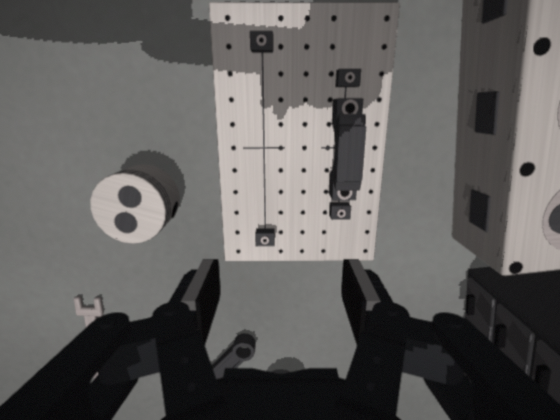

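The cap sits in the short bay at (348,150) between its stops at (349,77) and (340,212). It measures at the bay middle to about 1 mm, and the long bay is free. Next is the rod.

Request:
jog_arm(
  steps=[
    [[0, 0, -0.12], [-25, -50, 0], 0.3],
    [[0, 0, -0.24], [-50, -100, 0], 0.3],
    [[0, 0, -0.36], [-75, -155, 0], 0.3],
    [[0, 0, -0.48], [-100, -210, 0], 0.3],
    [[0, 0, -0.6], [-120, -260, -10], 0.3],
    [[0, 0, -0.695], [-137, -295, -20], 0.3],
    [[0, 0, -0.695], [-141, -305, -30], 0.3],
    [[0, 0, -0.695], [-141, -305, -30], 0.3],
  ],
)

```text
clock: 17.8
tcp_pos: [430.2, -359.8, 219.0]
tool_rot: [[0.731, 0.683, -0.002], [0.683, -0.731, 0.003], [0.0, -0.003, -1.0]]
ft_force: [0.4, 0.1, -0.0]
width: 60.0
grip_force: 0.0
```

Request:
jog_arm(
  steps=[
    [[0, 0, 0], [0, 0, 0], 0.3],
    [[0, 0, 0], [0, 0, 0], 0.3],
  ],
)

```text
clock: 18.05
tcp_pos: [431.6, -359.6, 221.3]
tool_rot: [[0.73, 0.684, 0.001], [0.684, -0.73, -0.0], [0.0, 0.001, -1.0]]
ft_force: [0.8, -0.7, 0.2]
width: 59.8
grip_force: 0.0
```

```bash
cat > m8.py <<'E'
from look import *
c=look("w9");P=cloud(c);x,y,z=P[...,0],P[...,1],P[...,2]
reg=(x>330)&(x<510)&(y<-270)&(y>-460)&(z>8)&(z<28)
k,l,st,_=cv2.connectedComponentsWithStats(reg.astype(np.uint8)); i=1+np.argmax(st[1:,4]); m=l==i
q=onplane(c,np.argwhere(m)[:,::-1],21)[:,:2]
th=np.radians(43)
for _ in range(3):
    d=np.array([np.cos(th),np.sin(th)]);n=np.array([-d[1],d[0]]);a=q@d;L=q@n;mid=(a.max()+a.min())/2
    b=np.array([(s,(L[abs(a-mid-s)<2].min()+L[abs(a-mid-s)<2].max())/2,np.ptp(L[abs(a-mid-s)<2])) for s in range(-15,50,4)])
    p=np.polyfit(b[:,0],b[:,1],1); th+=np.arctan(p[0])
print("len",np.ptp(a),"ang",np.degrees(th),"width",b[:,2].round(1)); print("mid",d*mid+n*p[1],"grip",d*(mid-6)+n*np.polyval(p,-6),"z",np.percentile(z[m],[5,50,95]))
E
python3 m8.py
```

```text
[ 431.6 -359.7  221.3] ytool -46.87 w 59.7 t 18.1 [-0.5 -1.   0.4]
len 175.81921174677183 ang 41.062687098363725 width [24.8 24.7 24.6 24.5 24.5 25.5 25.4 25.3 25.2 24.1 24.9 25.  24.9 24.7
 24.6 25.5 25.5]
mid [ 434.00040571 -361.35199755] grip [ 429.47645769 -365.29330372] z [14.90345394 19.35915947 22.71968771]
```

View pics/w9.png

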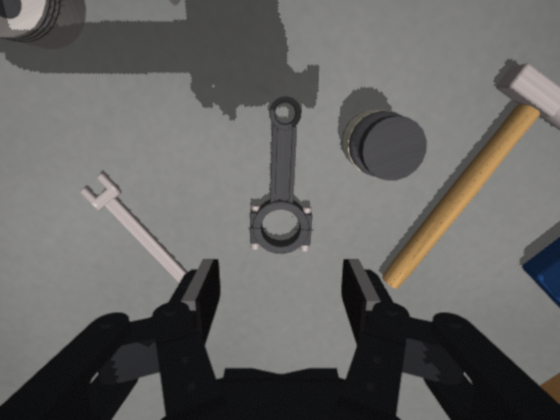

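The rod is at (283,170) with the big eye toward the gripper. The jar at (390,145) and wrench are clear of the fingers.

Request:
jog_arm(
  steps=[
    [[0, 0, -0.036], [-3, -5, -30], 0.3],
    [[0, 0, -0.036], [-3, -5, -75], 0.3],
    [[0, 0, -0.036], [-3, -5, -120], 0.3],
    [[0, 0, -0.036], [-3, -5, -160], 0.3],
    [[0, 0, -0.036], [-3, -5, -190], 0.3],
    [[0, 0, -0.036], [-3, -5, -208], 0.3],
    [[0, 0, -0.036], [-3, -5, -216], 0.3],
    [[0, 0, -0.036], [-3, -5, -217], 0.3],
  ],
)

```text
clock: 19.1
tcp_pos: [428.2, -365.7, 4.2]
tool_rot: [[0.755, 0.656, 0.0], [0.656, -0.755, -0.0], [0.0, 0.001, -1.0]]
ft_force: [0.2, -0.4, 0.7]
width: 59.7
grip_force: 0.0
```

Request:
jog_arm(
  steps=[
    [[0, 0, 0], [0, 0, 0], 0.4],
    [[0, 0, 0], [0, 0, 0], 0.5],
  ],
)

```text
clock: 19.35
tcp_pos: [428.4, -366.2, 4.8]
tool_rot: [[0.755, 0.655, 0.001], [0.655, -0.755, -0.001], [0.0, 0.002, -1.0]]
ft_force: [0.7, 0.2, -0.1]
width: 42.8
grip_force: 0.0
```

Request:
jog_arm(
  steps=[
    [[0, 0, 0], [0.5, 1, -1], 0.55],
    [[0, 0, 0], [0.5, 1, -1], 0.65],
    [[0, 0, 0], [0.5, 1, -1], 0.75],
    [[0, 0, 0], [0.5, 1, -1], 1],
    [[0, 0, 0], [0.5, 1, -1], 1],
    [[0, 0, 0], [0.5, 1, -1], 1],
  ],
)

```text
clock: 20.1
tcp_pos: [428.5, -364.7, 3.1]
tool_rot: [[0.755, 0.655, 0.0], [0.655, -0.755, -0.0], [0.0, 0.001, -1.0]]
ft_force: [-0.4, 1.4, 5.3]
width: 24.5
grip_force: 60.3
```

Request:
jog_arm(
  steps=[
    [[0, 0, 0], [0, 0, 5], 1],
    [[0, 0, 0], [0, 0, 25], 1],
    [[0, 0, 0], [0, 0, 60], 1],
    [[0, 0, 0], [0, 0, 100], 1],
    [[0, 0, 0], [0, 0, 125], 1],
    [[0, 0, 0], [0, 0, 135], 1],
    [[0, 0, 0], [0, 0, 135], 1],
  ],
)

```text
clock: 20.98
tcp_pos: [428.4, -364.7, 138.3]
tool_rot: [[0.755, 0.655, 0.001], [0.655, -0.755, -0.001], [0.0, 0.001, -1.0]]
ft_force: [-0.0, -0.2, -3.9]
width: 24.1
grip_force: 59.7
```

Request:
jog_arm(
  steps=[
    [[0, 0, 0.06], [10, 25, 0], 1],
    [[0, 0, 0.18], [30, 75, 0], 1],
    [[0, 0, 0.3], [50, 125, 0], 1],
    [[0, 0, 0.42], [70, 178, 0], 1],
    [[0, 0, 0.54], [90, 230, 0], 1],
    [[0, 0, 0.64], [110, 280, 0], 1],
    [[0, 0, 0.71], [125, 320, 0], 1],
    [[0, 0, 0.73], [130, 334, 0], 1],
  ],
)

```text
clock: 21.98
tcp_pos: [557.5, -27.9, 135.7]
tool_rot: [[0.122, 0.993, -0.003], [0.993, -0.122, 0.001], [0.001, -0.003, -1.0]]
ft_force: [-0.1, -0.2, -3.6]
width: 24.3
grip_force: 59.7
```

Request:
jog_arm(
  steps=[
    [[0, 0, 0], [0, 0, 0], 1],
    [[0, 0, 0], [0, 0, 0], 1],
  ],
)

```text
clock: 22.22
tcp_pos: [557.5, -31.5, 136.9]
tool_rot: [[0.127, 0.992, -0.002], [0.992, -0.127, -0.0], [-0.001, -0.001, -1.0]]
ft_force: [-0.5, -1.3, -4.6]
width: 24.5
grip_force: 59.7
```

```bash
cat > m9.py <<'E'
from look import *
c=look(sys.argv[1]);P=cloud(c);x,y,z=P[...,0],P[...,1],P[...,2]
s=robot.state();tz=s["tcp_pos"][2]; tcp=np.array(s["tcp_pos"][:2])
e=np.array([.1245,.9922]); n=np.array([.9922,-.1245])
d=P[...,:2]-tcp; a=d@e; l=d@n
top=tz-3+22
m=(abs(l)<22)&(a>30)&(a<110)&(abs(z-top+2)<7)
q=onplane(c,np.argwhere(m)[:,::-1],np.percentile(z[m],80))[:,:2]-tcp; A=q@e;L=q@n
print("rod z",np.percentile(z[m],[10,50,90]).round(1),"exp",top,"tip along",A.max().round(1)," -> mid",(A.max()-89).round(1))
for s0 in (35,40,45,50,55): 
    w=L[abs(A-s0)<2]
    if len(w): print(s0,((w.min()+w.max())/2).round(2),np.ptp(w).round(1),end="; ")
ey=A>A.max()-34; print("\n eye",cv2.minEnclosingCircle(np.c_[A,L][ey].astype(np.float32)))
m=(abs(l)<25)&(a>80)&(a<150)&(abs(z-38)<4)&(z<top-8 if top>55 else a>a[m].max()+3)
q=onplane(c,np.argwhere(m)[:,::-1],38)[:,:2]-tcp
k=cv2.minAreaRect(np.c_[q@e,q@n].astype(np.float32)); print("stop",m.sum(),k,"-> baymid along",round(k[0][0]-111,1),"lat",round(k[0][1],1))
E
python3 m9.py w10
```

```text
[557.6 -31.7 137.1] ytool -7.33 w 24.8 t 22.275 [-0.4  0.5 -4.2]
rod z [150.4 153.  156.1] exp 156.1422888076556 tip along 94.7  -> mid 5.7
35 0.85 25.0; 40 1.04 25.1; 45 0.93 25.1; 50 0.89 24.9; 55 1.09 25.0; 
 eye ((75.5343017578125, 0.9738970398902893), 19.14813232421875)
stop 1036 ((119.4367446899414, 2.2074766159057617), (17.76533317565918, 23.532407760620117), 0.1851557344198227) -> baymid along 8.4 lat 2.2
```

Request:
jog_arm(
  steps=[
    [[0, 0, 0.003], [1.5, 2.5, -15], 1],
    [[0, 0, 0.003], [1.5, 2.5, -45], 1],
    [[0, 0, 0.003], [1.5, 2.5, -75], 1],
    [[0, 0, 0.003], [1.5, 2.5, -95], 1],
    [[0, 0, 0.003], [1.5, 2.5, -104], 1],
    [[0, 0, 0.003], [1.5, 2.5, -108], 1],
    [[0, 0, 0.003], [1.5, 2.5, -109], 1],
    [[0, 0, 0.003], [1.5, 2.5, -109], 1],
  ],
)

```text
clock: 23.28
tcp_pos: [560.5, -28.1, 29.6]
tool_rot: [[0.123, 0.992, 0.002], [0.992, -0.123, -0.0], [-0.0, 0.002, -1.0]]
ft_force: [0.9, -0.1, -4.6]
width: 24.6
grip_force: 59.6
```

```bash
python3 m9.py w11
```

```text
[560.5 -28.1  29.6] ytool -7.04 w 24.4 t 23.325 [ 0.5 -0.1 -4. ]
rod z [43.2 45.8 48.9] exp 48.62013580279441 tip along 107.6  -> mid 18.6
35 0.84 25.0; 40 1.0 25.0; 45 0.86 25.1; 50 0.82 24.9; 55 1.0 25.0; 
 eye ((88.49089050292969, 0.7689797878265381), 21.763675689697266)
stop 656 ((114.00674438476562, -0.3564023971557617), (23.60262680053711, 3.497027635574341), 89.91877746582031) -> baymid along 3.0 lat -0.4
```

```bash
python3 - <<'E'
from h import *
import pickle
c=pickle.load(open("w11.pkl","rb"));P=cloud(c);x,y,z=P[...,0],P[...,1],P[...,2]
tcp=np.array([560.5,-28.1]);e=np.array([.1245,.9922]); n=np.array([.9922,-.1245])
d=P[...,:2]-tcp; a=d@e; l=d@n
m=(abs(l-.5)<4)&(a>70)&(a<135)&(z<60)
o=np.argsort(a[m]); A=a[m][o];Z=z[m][o]
for s in np.arange(78,130,1.):
    k=(A>=s)&(A<s+1)
    if k.any(): print(int(s),np.median(Z[k]).round(0),end=" | ")
E
```

```text
78 20.0 | 79 20.0 | 80 20.0 | 81 20.0 | 82 20.0 | 83 20.0 | 84 20.0 | 85 20.0 | 86 20.0 | 87 20.0 | 88 46.0 | 89 48.0 | 90 49.0 | 91 48.0 | 92 49.0 | 93 48.0 | 94 47.0 | 97 20.0 | 98 20.0 | 99 20.0 | 100 20.0 | 101 20.0 | 102 20.0 | 103 20.0 | 104 20.0 | 105 20.0 | 106 29.0 | 107 38.0 | 108 38.0 | 109 38.0 | 110 38.0 | 111 39.0 | 112 39.0 | 113 40.0 | 114 40.0 | 115 39.0 | 116 37.0 |
```

Request:
jog_arm(
  steps=[
    [[0, 0, -0.002], [-1.4, -1.2, 0], 1],
    [[0, 0, -0.002], [-1.4, -1.2, -2], 1],
    [[0, 0, -0.002], [-1.4, -1.2, -4], 1],
    [[0, 0, -0.002], [-1.4, -1.2, -5], 1],
    [[0, 0, -0.002], [-1.4, -1.2, -5.5], 1],
    [[0, 0, -0.002], [-1.4, -1.2, -6], 1],
  ],
)

```text
clock: 24.08
tcp_pos: [558.2, -29.1, 23.1]
tool_rot: [[0.125, 0.992, -0.001], [0.992, -0.125, 0.0], [-0.0, -0.001, -1.0]]
ft_force: [-6.5, 1.6, 6.6]
width: 24.5
grip_force: 61.0
```

Request:
jog_arm(
  steps=[
    [[0, 0, 0], [0, 0, 0], 1],
    [[0, 0, 0], [0, 0, 0], 1],
  ],
)

```text
clock: 24.32
tcp_pos: [558.2, -29.1, 23.1]
tool_rot: [[0.125, 0.992, -0.0], [0.992, -0.125, 0.0], [-0.0, -0.0, -1.0]]
ft_force: [-4.7, 1.6, 3.6]
width: 24.4
grip_force: 60.7
```

Request:
jog_arm(
  steps=[
    [[0, 0, 0], [0, 0, 0], 0.64],
    [[0, 0, 0], [0, 0, 0], 0.5],
    [[0, 0, 0], [0, 0, 0], 0.4],
    [[0, 0, 0], [0, 0, 8], 0.4],
    [[0, 0, 0], [0, 0, 30], 0.4],
    [[0, 0, 0], [0, -10, 80], 0.3],
    [[0, 0, 0], [0, -20, 130], 0.3],
    [[0, 0, 0], [0, -30, 180], 0.3],
  ],
)

```text
clock: 25.32
tcp_pos: [558.2, -59.4, 205.0]
tool_rot: [[0.125, 0.992, 0.001], [0.992, -0.125, -0.0], [-0.0, 0.001, -1.0]]
ft_force: [-0.1, -0.2, -1.0]
width: 60.2
grip_force: 0.0
```

Request:
jog_arm(
  steps=[
    [[0, 0, 0], [10, 0, 50], 0.3],
    [[0, 0, 0], [10, 0, 50], 0.3],
    [[0, 0, 0], [10, 0, 50], 0.3],
  ],
)

```text
clock: 25.7
tcp_pos: [568.3, -59.2, 252.8]
tool_rot: [[0.125, 0.992, 0.0], [0.992, -0.125, -0.0], [-0.0, 0.0, -1.0]]
ft_force: [0.3, -0.0, 0.4]
width: 59.9
grip_force: 0.0
```

```bash
python3 m7.py w12; cat > m10.py <<'E'
from h import *
import pickle
c=pickle.load(open("w12.pkl","rb"));P=cloud(c);x,y,z=P[...,0],P[...,1],P[...,2]
e=np.array([.1245,.9922]); n=np.array([.9922,-.1245])
d=P[...,:2]-[560.7,-23.3]; a=d@e; l=d@n
m=(abs(l)<40)&(abs(a)<99)&(z>30)&(z<46)
q=onplane(c,np.argwhere(m)[:,::-1],41)[:,:2]-[560.7,-23.3]; A=q@e;L=q@n
print("rod ext",A.min(),A.max(),"mid",(A.min()+A.max())/2)
b=[(s,(L[abs(A-s)<2].min()+L[abs(A-s)<2].max())/2) for s in range(-15,50,5)]; k=np.polyfit(*np.array(b).T,1); print("ang",np.degrees(k[0]),"lat",k[1],"z",np.percentile(z[m],[10,50,90]))
E
python3 m10.py
```

```text
[567.6 -59.  251.6] ytool -7.16 w 59.8 t 25.75 [-0.3 -0.3  0.6]
500 [574.6  86.7] [17.9 23.4] 82.8 [268.  36.]
3361 [560.5 -23.7] [178.9  73.7] 83.4 [268. 151.]
435 [661.6  39.7] [18.2 24.4] 82.7 [356.  74.]
307 [ 642.8 -109.5] [18.8 24.4] 82.8 [347. 212.]
280 [ 546.7 -131.8] [18.6 23.4] 82.7 [269. 238.]
cap [651.9 -35.7] [76.9 28.4] 82.9
cap [652.4 -36.2] [110.6  28.3] 83.1
rod ext -88.67054930793509 88.6733132383526 mid 0.0013819652087576628
ang 0.054039673877140836 lat -0.6551431657313068 z [36.2107722  39.46854288 42.36554801]
```

View pics/w12.png

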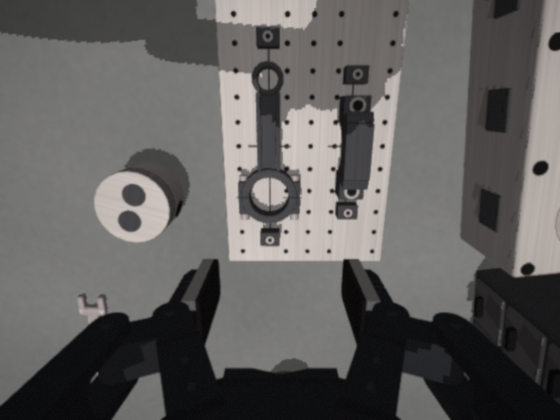

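The rod lies at (268,145) on its line and the cap at (354,145). Both measure within about 1.5 mm of their bay middles and are square. One quick check of the gauge, then hand in.

```bash
python3 - <<'E'
from h import *
c=robot.camera("top");P=cloud(c);x,y,z=P[...,0],P[...,1],P[...,2]
m=(x>510)&(x<600)&(y>310)&(y<460)&(z>140)&(z<175); print(m.sum(),P[m].mean(0),np.percentile(z[m],95))
if m.sum()>50: print(robot.sign_off())
E
```

```text
498 [549.83602339 373.48721199 157.89410377] 167.30719682219205
the job is handed in; nothing more can be done
None
```

I handed the job in at about 26 s on the robot's clock, with no verdict returned: the gauge hangs astride the free stretch of the rail, and the rod and cap are each square in their bays, measured within about 1.5 mm of the middle.

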